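# Put the spare wheelset away in its flip-cap tube

## Robot

A 7-joint arm with a two-finger parallel gripper is mounted at the origin on the work surface. World frame = base frame: x ahead of the robot, y to its left, z up, the work surface at z = 0. Lengths are in m, angles in degrees, forces in N, time in s.
With the tool pointing down it reaches from about 0.4 to 0.85 m from the base axis. Payload 4.5 kg.
Tool frame: the origin (TCP) lies between the finger pads; the fingertips stand 19 mm ahead of it and the grasp point (between the pads) is the TCP; z points along the fingers, y is the line along which they close (so a half turn about z gives the same grasp; the last joint's range is limited). The gripper opens to 85 mm and grips with 20 to 120 N. Pads are 22 mm wide; open, the fingers measure 114 mm over their backs; the gripper's body (76 mm by 85 mm) begins 54 mm behind the grasp point. The pads swing forward as they close: fully open they stand 13 mm farther back than shut.
Start: joints at [73.155, 39.483, -11.15, 89.685, 9.013, 51.709, -12.324], TCP at [0.201, -0.592, 0.25] pointing down, gripper open.
Joint ranges: [-172.22, 172.22], [-26.19, 119.32], [-84.43, 86.54], [7.71, 146.69], [-57.33, 237.33], [2.42, 119.75], [-152.13, 152.13]. Speed limits (degrees/s): [147.25, 147.25, 180, 180, 180, 180, 180].

## Interface

Orientations are given as a 3x3 rotation matrix whose columns are the frame's x, y, z axes.
In Python, from bench import arm, eyes, order gives the robot as it stands.
- The arm moves only by the tool servo_tool, never from a script. Its argument "motion" is a list of rows, each a list of 3 entries, a list of its own where there are three numbers: the closure, from -1 (fully open) to 1 (shut), then the shift along the tool's x, y, z in cm, then the turn about the tool's z in degrees. A call has 1 to 8 rows; each row shifts and turns the commanded pose from where the row before left it, along the tool's axes as they then stand; what a row does not reach is not made up. A row lasts 1/8 s, in which the tool goes at most 62.5 mm and 10.7 degrees, less where a joint would pass 70% of its speed; a pose out of reach is approached as far as the arm can. A call is refused whole if a number of a shift passes 6.25 or a number of a turn 10.7, either way. A call with a gripper value outside its range is refused whole. The fingers move at their own pace and stop on an object; "force" is the grip in N (left out, the last holds). Time passes only in rows, so rows that do not move let the fingers close. It gives the time, the measured TCP pose, the force, the opening and the grip force at its end, in the units of the state.
- arm.state(): the state, without advancing time (a new reading comes with each control period).
- eyes.grab_frame(name): name is "scene" or "top" or "wrist"; returns a dict with "pixels" (420x560x3 uint8, blue, green, red), "vertical_fov" (degrees; the focal length in pixels is half the picture's height over the tangent of half this angle, whatever the lens; pixels are square), "cx", "cy" (the principal point, pixels), "camera_from_world" (4x4, takes a point from world to camera coordinates). Camera axes: x right, y up, looking along -z (the intrinsics and any distortion apply to the point x, -y, -z); pixel columns grow to the right and rows downward; lengths in m; the calibration is good to about 2 mm. A picture is of the moment at which its call begins. There is no depth.
- order.sign_off(): hands the job in; it is judged then, once.
The state is a dict: "t": time; "joints": joint angles; "dq": joint speeds; "joint_efforts": joint torques, N m; "eef_pos": TCP position; "tool_rot": TCP orientation; "wrist_force": force on the tool from outside, world axes, zero at the start; "ft_torque": the same for the moment, N m; "finger_gap": finger opening in m; "gripper_force": force on a finger pad.
Only numpy, scipy, OpenCV 4.12 (cv2) and the standard library are available. Lean on these libraries where they do the work, as an engineer would, in place of code of your own. Each camera call takes 0.05 s, during which the arm holds its last target. There are 200 camera calls.

## Task

Put the loose wheelset away in the spares rack: flick open the cap of the widest tube, put the wheelset into that tube, and press the cap fully shut again. Keep the caps of the two slim tubes shut and leave the other things on the desk where they are.

Things in the scene. Friction and masses are not known exactly. Their poses are not given: they have to be found in the camera images.
- rack: plywood rack fixed to the desk, 96 (x) x 330 (y) x 60 mm high; origin: centre of its underside. Its y axis runs along the row of tubes, its -x side faces the robot. The three tubes stand in it in a row, 105 mm apart, in any order, turned as the rack is.
- wide_tube: the widest of the three tubes: clear barrel, outside diameter 62 mm, inside 56 mm, 95 mm high, fixed in the rack; white flip cap. Inner floor 18 mm above its underside, so 77 mm deep. Origin: centre of its underside, 12 mm above the desk; z up; x points away from the robot side, towards the cap's hinge.
- wide_mouth (a point): centre of the wide tube's mouth, level with the rim (107 mm above the desk)
- wide_hinge (a point): on the hinge axis of the wide tube's cap, at the back of the rim, 35 mm behind the tube's axis (the tube's +x), level with the rim; the axis runs along the tube's y
- wide_cap (a joint): angle of the wide tube's cap: 0 shut, 1.57 standing upright, 1.9 fully open (leaning back). Stiff hinge: the cap stays where it is left. Starts shut or a little ajar. The cap is a disc of 64 mm diameter, 9 mm thick, that lies on the rim when shut.
- wide_tab (a point): centre of the free part of the thumb tab on the wide tube's cap; the tab sticks out of the front of the cap (towards the robot when shut), 18 mm wide, 7 mm thick, its end 15 mm beyond this point and the cap's edge 19 mm behind it. It is 86 mm from the hinge axis and moves with the cap; shut, it is 4.5 mm above the rim. Nothing lies under it.
- wheelset_center (a point): centre of the wheelset, half way along its axle, 36 mm above its underside
- wheelset: loose steel wheelset standing on end on the desk: two wheels 38 mm in diameter (41 over a thin flange on their inner side) and 14 mm thick on an upright axle 12 mm thick; 72 mm high, 120 g. Origin: centre of its underside; z up along the axle.
- slim_tube: one of the two slim tubes, outside diameter 40 mm (inside 34 mm), 110 mm high, fixed in the rack, shut with a like flip cap whose thumb tab reaches 56 mm to the front of the tube's axis. Origin: centre of its underside, 12 mm above the desk
- slim_cap (a joint): angle of that slim tube's cap, 0 shut (as it starts), up to 1.9 open
- slim2_tube: the other of the two slim tubes, outside diameter 40 mm (inside 34 mm), 110 mm high, fixed in the rack, shut with a like flip cap whose thumb tab reaches 56 mm to the front of the tube's axis. Origin: centre of its underside, 12 mm above the desk
- slim2_cap (a joint): angle of that slim tube's cap, 0 shut (as it starts), up to 1.9 open
- wagon: loose plank-sided goods wagon (a model), 160 x 70 x 70 mm, on four wheels; stands beyond the wheelset, to be left alone. Origin: at its underside
- controller: loose train controller, a blue box 110 x 100 x 50 mm with a black dial on top (66 mm high in all); stands on the left, to be left alone. Origin: at its underside
- screwdriver: loose screwdriver, 170 mm long, lying flat; stands near the robot, to be left alone. Origin: at its underside
- tree: loose model tree, 125 mm high, 54 mm across; stands near the robot, to its right, to be left alone. Origin: at its underside
- cleaner: loose round bottle with a screw cap, 54 mm across, 140 mm high; stands far left, to be left alone. Origin: at its underside
- house: loose model house, 115 x 93 mm over its roof, about 97 mm high; stands far right, to be left alone. Origin: at its underside
Mind the look-alikes: they are no part of the job. Several things have the shape of the wheelset; the one meant has the colours described above.

How it is judged:
By the outcome, as a careful person would: the job done as asked, in the order asked, and still so for the second after the job is handed in, with the robot touching nothing.
It also fails if it takes over 64 s, if anything falls off the work surface, if the arm or the gripper's body presses on something with over 40 N, if the wrist force passes 120 N, or if a joint passes its speed limit or range.

## Working session

There is one attempt and no reset: what is moved stays moved. The work goes in short steps, Python scripts to look and compute and a tool call to move; the robot and the scene stay as the last step left them, time stands still between calls to the robot, and variables do not carry over. Pictures are saved under pics/ and viewed, at most 11 in all, crops included, and the job is handed in when it is done.

Besides the shell and the picture viewer there is one more tool, called by a JSON object that holds its "name" and its "arguments". servo_tool: Moves the arm, as the interface text tells. Its arguments: {"type":"object","properties":{"motion":{"type":"array","items":{"type":"array"}},"force":{"type":"number"}},"required":["motion"]}

```bash
mkdir -p pics; cat > h.py <<'E'
import numpy as np, cv2, json, pickle
from bench import arm, eyes, order
def snap(n,tag):
    f=eyes.grab_frame(n); cv2.imwrite(f'pics/{tag}.png',f['pixels']); pickle.dump(f,open(f'pics/{tag}.pkl','wb')); return f
def load(tag): return pickle.load(open(f'pics/{tag}.pkl','rb'))
def proj(f,P):
    T=np.array(f['camera_from_world']); h=f['pixels'].shape[0]; fl=h/2/np.tan(np.radians(f['vertical_fov']/2))
    p=np.atleast_2d(P)@T[:3,:3].T+T[:3,3]
    return np.c_[f['cx']+fl*p[:,0]/-p[:,2], f['cy']-fl*p[:,1]/-p[:,2]]
def ray(f,uv):
    T=np.array(f['camera_from_world']); h=f['pixels'].shape[0]; fl=h/2/np.tan(np.radians(f['vertical_fov']/2))
    d=T[:3,:3].T@np.array([(uv[0]-f['cx'])/fl,-(uv[1]-f['cy'])/fl,-1]); return -T[:3,:3].T@T[:3,3], d/np.linalg.norm(d)
def onz(f,uv,z):
    o,d=ray(f,uv); return o+d*(z-o[2])/d[2]
def tri(*fu):
    A=0;b=0
    for f,uv in fu:
        o,d=ray(f,uv); M=np.eye(3)-np.outer(d,d); A=A+M; b=b+M@o
    x=np.linalg.solve(A,b); return x
E
python3 - <<'E'
from h import *
for n in ['scene','top','wrist']:
    f=snap(n,n+'0'); print(n,f['vertical_fov'],f['cx'],f['cy'],{k:v for k,v in f.items() if k not in('pixels','camera_from_world','vertical_fov','cx','cy')}); T=np.array(f['camera_from_world']);print((-T[:3,:3].T@T[:3,3]).round(3), T[:3,:3].round(2).tolist())
a=np.hstack([load('scene0')['pixels'],load('top0')['pixels']])
print(arm.state())
E
```

```text
scene 46.953837372611844 289.4561057172704 217.30181521335905 {}
[ 0.973 -0.787  1.184] [[0.85, 0.52, -0.02], [-0.41, 0.69, 0.6], [0.33, -0.51, 0.8]]
top 47.159589237982196 286.83357307491804 210.7617795226929 {}
[ 0.209 -0.074  1.717] [[-0.01, -1.0, -0.01], [0.98, -0.01, 0.21], [-0.21, -0.0, 0.98]]
wrist 58.31014500940638 279.14782068414917 203.1556255495973 {}
[ 0.28  -0.565  0.373] [[0.32, -0.95, -0.0], [0.9, 0.31, -0.32], [0.31, 0.1, 0.95]]
{'t': 0.15, 'joints': array([ 73.15534025,  39.52135256, -11.14667534,  89.73100805,
         9.01210732,  51.70843741, -12.32512062]), 'dq': array([ 0.00846152, -0.20297915, -0.02788345, -0.24777023,  0.11895313,
       -0.01562428,  0.01038908]), 'joint_efforts': array([-1.80988121e-03, -5.39933860e+01, -1.26804225e+00, -1.58717662e+01,
        9.37085162e-03,  6.48769739e-03, -1.00221408e-05]), 'eef_pos': array([ 0.2010538 , -0.5912919 ,  0.24967817]), 'tool_rot': array([[ 9.46735334e-01,  3.22012322e-01, -5.21051272e-04],
       [ 3.22012733e-01, -9.46734476e-01,  1.27752127e-03],
       [-8.19196123e-05, -1.37725967e-03, -9.99999048e-01]]), 'wrist_force': array([ 0.00867922, -0.40964142, -0.29205338]), 'ft_torque': array([ 0.01234937,  0.02748324, -0.03676001]), 'gripper_force': 0.0, 'finger_gap': 0.085269856463587}
```

View pics/scene0.png

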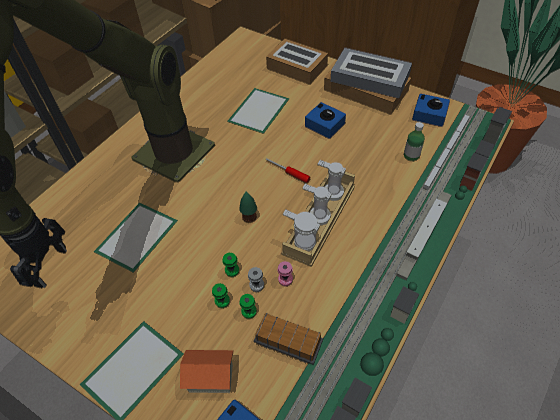

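View pics/top0.png

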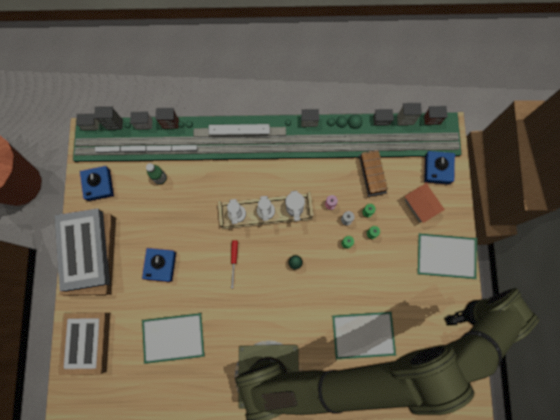

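Several things have the wheelset's shape. In the scene view there are green ones at (231,264), (221,295) and (248,306), a pink one at (285,273) and a grey one at (257,279). In the top view the grey one is at (348,218). Only the grey one fits the description "steel", so I'll confirm it in an enlarged crop.

```bash
python3 - <<'E'
from h import *
s=load('scene0')['pixels'][150:330,200:370]; t=load('top0')['pixels'][170:260,215:385]
a=cv2.resize(s,None,fx=3.3,fy=3.3,interpolation=cv2.INTER_CUBIC)
cv2.imwrite('pics/c1.png',a)
cv2.imwrite('pics/c2.png',cv2.resize(t,None,fx=4.7,fy=4.7,interpolation=cv2.INTER_CUBIC))
E
```

```text
(no output)
```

View pics/c1.png

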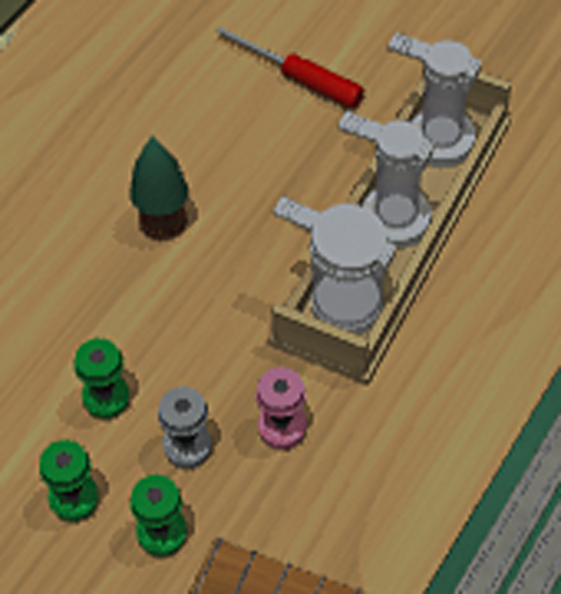

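View pics/c2.png

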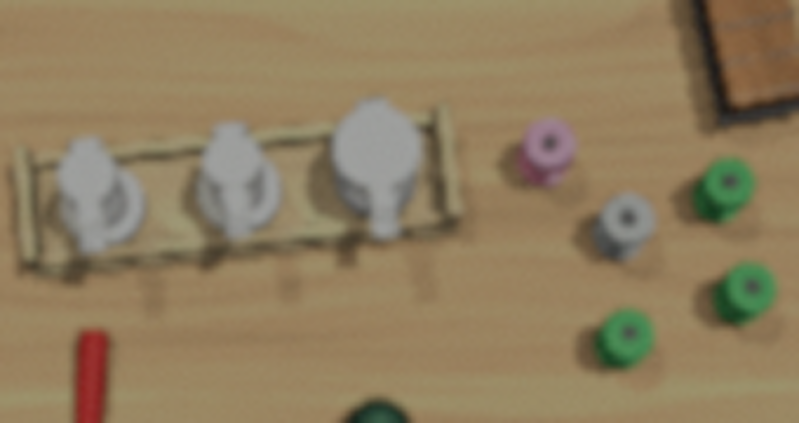

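The crops confirm it. The steel-grey wheelset is at crop 1 (183,407) / crop 2 (628,217), with the pink one and three green ones around it. The wide tube is the one nearest the wheelset: cap centre at crop 1 (350,236) / crop 2 (376,153), tab end at (277,207) / (384,237).

```bash
cat >> h.py <<'E'
def S(u,v): return ((u+.5)/3.3-.5+200,(v+.5)/3.3-.5+150)
def Tp(u,v): return ((u+.5)/4.7-.5+215,(v+.5)/4.7-.5+170)
E
python3 - <<'E'
from h import *
s=load('scene0');t=load('top0')
P={'wheeltop':((183,407),(628,217)),'cap':((350,236),(376,153)),'tabend':((279,207),(384,237)),'slimA':((403,140),(230,152)),'slimB':((450,58),(87,163)),
'pink':((281,387),(550,143)),'gN':((98,357),(629,332)),'g2':((65,461),(750,287)),'g3':((155,495),(729,182)),
'slimAtab':((345,123),(236,235)),'slimBtab':((393,43),(95,250))}
for k,(a,b) in P.items():
    x=tri((s,S(*a)),(t,Tp(*b))); e=[np.linalg.norm(proj(f,x)[0]-u) for f,u in((s,S(*a)),(t,Tp(*b)))]
    print(k,x.round(4),np.round(e,1))
for n,z in(('rackFR',0.06),):
    for uv in((455,215),(440,105),(25,270),(18,150)): print(onz(t,Tp(*uv),z).round(3))
E
```

```text
wheeltop [ 0.5365 -0.2849  0.0666] [0.3 0.2]
cap [ 0.5797 -0.0964  0.1091] [0.4 0.3]
tabend [ 0.5152 -0.1022  0.1131] [0.2 0.2]
slimA [0.5754 0.007  0.1266] [0.8 0.6]
slimB [0.567  0.1092 0.1311] [1.  0.9]
pink [ 0.5941 -0.2285  0.0665] [0.1 0.1]
gN [ 0.45   -0.2821  0.0676] [0.3 0.2]
g2 [ 0.4829 -0.3731  0.0646] [0.2 0.2]
g3 [ 0.5619 -0.3614  0.0664] [0.3 0.3]
slimAtab [0.5174 0.0044 0.1166] [0.2 0.2]
slimBtab [0.5076 0.106  0.1202] [0. 0.]
[ 0.542 -0.156  0.06 ]
[ 0.627 -0.147  0.06 ]
[0.505 0.165 0.06 ]
[0.596 0.171 0.06 ]
```

{"name": "servo_tool", "arguments": {"motion": [[-1,[4.4,-2.6,-0.6],0],[-1,[4.4,-2.6,-0.6],0],[-1,[4.4,-2.6,-0.6],0],[-1,[4.4,-2.6,-0.6],0],[-1,[4.4,-2.6,-0.6],0],[-1,[4.4,-2.6,-0.6],0],[-1,[4.4,-2.6,-0.6],0],[-1,[4.4,-2.6,-0.6],0]]}}

```text
t: 1.15
eef_pos: [0.4683, -0.2801, 0.2983]
tool_rot: [[0.947, 0.322, -0.0], [0.322, -0.947, -0.0], [-0.0, -0.0, -1.0]]
wrist_force: [0.1, -0.5, 0.4]
finger_gap: 0.0853
gripper_force: 0.0
```

{"name": "servo_tool", "arguments": {"motion": [[-1,[4.7,-2.7,0],0],[-1,[4.7,-2.7,0],0],[-1,[0,0,0],6.7],[-1,[0,0,0],6.8],[-1,[0,0,0],0],[-1,[0,0,0],0]]}}

```text
t: 1.9
eef_pos: [0.539, -0.2001, 0.2982]
tool_rot: [[0.996, 0.094, -0.0], [0.094, -0.996, 0.0], [-0.0, -0.0, -1.0]]
wrist_force: [1.0, -0.5, 0.4]
finger_gap: 0.085
gripper_force: 0.0
```

```bash
python3 -c "
from h import *
f=snap('wrist','wA');T=np.array(f['camera_from_world']);print((-T[:3,:3].T@T[:3,3]).round(3))"
```

```text
[ 0.622 -0.193  0.421]
```

{"name": "servo_tool", "arguments": {"motion": [[-1,[0,-4.0,0],0],[-1,[0,-4.0,0],0],[-1,[0,-2.0,0],0],[-1,[0,0,0],0],[-1,[0,0,0],0]]}}

```text
t: 2.58
eef_pos: [0.53, -0.1027, 0.2983]
tool_rot: [[0.996, 0.09, 0.0], [0.09, -0.996, -0.002], [0.0, 0.002, -1.0]]
wrist_force: [0.1, -0.7, -0.4]
finger_gap: 0.0855
gripper_force: 0.0
```

```bash
python3 -c "
from h import *
f=snap('wrist','wB');a=load('wA')['pixels'];b=f['pixels']
cv2.imwrite('pics/AB.png',np.vstack([a[60:360],b[60:360]]))"
```

```text
(no output)
```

View pics/AB.png

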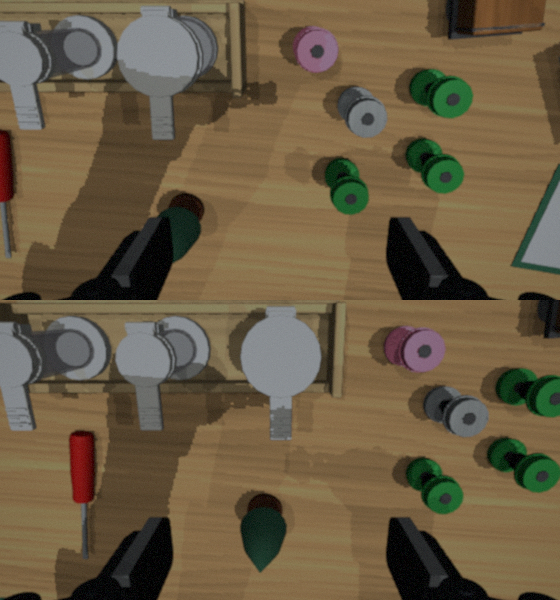

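View A (top half) shows the steel wheelset top at (367,118) and the wide cap disc at (159,54) with its tab end at (163,139). In view B (bottom half) the wheelset is at (467,417), the cap at (281,356) and the tab end at (281,439). The tree lies below both.

```bash
python3 - <<'E'
from h import *
A=load('wA');B=load('wB');s=load('scene0');t=load('top0')
P={'wheeltop':((367,178),(467,177.5),(183,407),(628,217)),'cap':((159,114.5),(281,116.5),(350,236),(376,153)),'tabend':((163,199),(281,199),(279,207),(384,237)),
'slimAtab':((32,188),(151,189.5),(345,123),(236,235))}
for k,(a,b,c,d) in P.items():
    for name,L in (('AB',((A,a),(B,b))),('all',((A,a),(B,b),(s,S(*c)),(t,Tp(*d))))):
        x=tri(*L); print(k,name,x.round(4),[ (proj(f,x)[0]-u).round(1).tolist() for f,u in L])
for k,z in(('wheeltop',.072),('cap',.116),('tabend',.115),('slimAtab',.13)):
    print(k,z,onz(A,P[k][0],z).round(4),onz(B,P[k][1],z).round(4))
E
```

```text
wheeltop AB [ 0.5357 -0.2874  0.0665] [[0.0, -0.0], [-0.0, 0.0]]
wheeltop all [ 0.5365 -0.2858  0.0688] [[-1.0, -0.3], [-0.3, -0.3], [0.0, -0.2], [0.5, 0.0]]
cap AB [ 0.5827 -0.1007  0.114 ] [[0.0, 0.8], [0.0, -0.8]]
cap all [ 0.5811 -0.0986  0.1101] [[-1.2, 2.1], [-2.8, 0.6], [-0.3, 0.6], [0.4, -0.7]]
tabend AB [ 0.5165 -0.1067  0.1251] [[-0.0, -0.2], [0.0, 0.2]]
tabend all [ 0.5146 -0.1044  0.1168] [[0.1, -1.4], [-3.0, -1.1], [-0.5, -0.4], [0.8, 0.1]]
slimAtab AB [5.153e-01 5.000e-04 1.245e-01] [[0.0, 0.3], [-0.0, -0.3]]
slimAtab all [0.5157 0.003  0.1198] [[0.3, -2.0], [-1.3, -2.6], [-0.5, -0.7], [0.5, 0.5]]
wheeltop 0.072 [ 0.537 -0.286  0.072] [ 0.5369 -0.2845  0.072 ]
cap 0.116 [ 0.5836 -0.1013  0.116 ] [ 0.5823 -0.1007  0.116 ]
tabend 0.115 [ 0.5127 -0.1038  0.115 ] [ 0.5133 -0.1071  0.115 ]
slimAtab 0.13 [ 0.5175 -0.0032  0.13  ] [ 0.5168 -0.0013  0.13  ]
```

{"name": "servo_tool", "arguments": {"motion": [[-0.4,[-0.5,0,5.0],0],[-0.4,[0,0,5.0],0],[-0.4,[0,0,2.0],0],[-0.4,[0,0,0],0],[-0.4,[0,0,0],0]]}}

```text
t: 3.25
eef_pos: [0.5258, -0.102, 0.1791]
tool_rot: [[0.996, 0.091, 0.002], [0.091, -0.996, -0.001], [0.002, 0.001, -1.0]]
wrist_force: [0.3, -0.6, -0.2]
finger_gap: 0.0599
gripper_force: 0.0
```

{"name": "servo_tool", "arguments": {"motion": [[-0.4,[0,0.3,3.0],0],[-0.4,[0,0,3.0],0],[-0.4,[0,0,0.4],0],[-0.4,[0,0,0],0],[-0.4,[0,0,0],0]]}}

```text
t: 3.88
eef_pos: [0.5263, -0.1042, 0.1157]
tool_rot: [[0.996, 0.092, 0.003], [0.092, -0.996, -0.0], [0.003, 0.001, -1.0]]
wrist_force: [-0.1, 0.4, 0.5]
finger_gap: 0.0598
gripper_force: 0.0
```

```bash
python3 -c "
from h import *
snap('wrist','wC')"
```

```text
(no output)
```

View pics/wC.png

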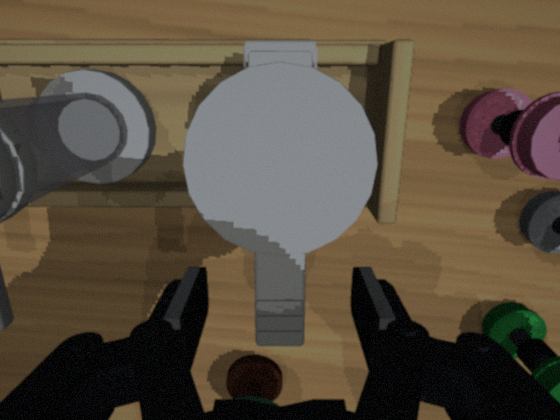

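The tab spans (257–304, 250–345) and sits centred between the fingertips at 207 and 351. The cap looks shut or nearly so.

```bash
python3 - <<'E'
from h import *
f=load('wC')
for uv in((280,345),(280,250),(281,62),(185,158),(377,158)):print(uv,onz(f,uv,.115).round(4))
print(proj(f,arm.state()['eef_pos']))
E
```

```text
(280, 345) [ 0.5082 -0.1071  0.115 ]
(280, 250) [ 0.5497 -0.1032  0.115 ]
(281, 62) [ 0.6134 -0.0975  0.115 ]
(185, 158) [ 0.5805 -0.0684  0.115 ]
(377, 158) [ 0.5864 -0.1323  0.115 ]
[[276.7558547  306.68886819]]
```

{"name": "servo_tool", "arguments": {"motion": [[0.3,[0,0,-0.7],0],[1,[0,0,0],0],[1,[0,0,0],0],[1,[0,0,0],0],[1,[0,0,0],0],[1,[0,0,0],0]], "force": 40}}

```text
t: 4.68
eef_pos: [0.5256, -0.1042, 0.1213]
tool_rot: [[0.996, 0.092, 0.001], [0.092, -0.996, -0.0], [0.001, 0.0, -1.0]]
wrist_force: [0.8, -2.3, 1.7]
finger_gap: 0.0169
gripper_force: 40.0
```

{"name": "servo_tool", "arguments": {"motion": [[1,[0.2,0,-0.95],0],[1,[0.27,0,-0.95],0],[1,[0.4,0,-0.95],0],[1,[0.53,0,-0.92],0],[1,[0.62,0,-0.83],0],[1,[0.71,0,-0.78],0],[1,[0,0,0],0]]}}

```text
t: 5.55
eef_pos: [0.5522, -0.1017, 0.1757]
tool_rot: [[0.996, 0.092, -0.001], [0.092, -0.996, -0.001], [-0.001, 0.0, -1.0]]
wrist_force: [-0.7, -3.0, -0.7]
finger_gap: 0.0172
gripper_force: 39.9
```

{"name": "servo_tool", "arguments": {"motion": [[1,[0.8,0,-0.68],0],[1,[0.86,0,-0.59],0],[1,[0.93,0,-0.48],0],[1,[0.97,0,-0.39],0],[1,[1.02,0,-0.26],0],[1,[1.03,0,-0.16],0],[1,[1.05,0,-0.03],0],[1,[0,0,0],0]]}}

```text
t: 6.55
eef_pos: [0.6196, -0.0955, 0.2013]
tool_rot: [[0.996, 0.092, 0.001], [0.092, -0.996, -0.001], [0.001, 0.001, -1.0]]
wrist_force: [-2.5, -4.5, -2.8]
finger_gap: 0.0169
gripper_force: 40.5
```

{"name": "servo_tool", "arguments": {"motion": [[1,[1.04,0,0.08],0],[1,[0.9,0,0.15],0],[1,[0.85,0,0.25],0],[1,[0,0,0],0],[1,[0,0,0],0]]}}

```text
t: 7.18
eef_pos: [0.6469, -0.093, 0.1967]
tool_rot: [[0.996, 0.092, 0.001], [0.092, -0.996, -0.0], [0.001, 0.0, -1.0]]
wrist_force: [-1.3, -3.9, -0.7]
finger_gap: 0.0171
gripper_force: 39.0
```

```bash
python3 -c "
from h import *
a=snap('scene','sD')['pixels'][110:280,220:390]; b=snap('wrist','wD')['pixels']
cv2.imwrite('pics/D.png',np.hstack([cv2.resize(a,(400,400),interpolation=cv2.INTER_CUBIC),cv2.resize(b,(400,300),interpolation=cv2.INTER_AREA).copy() if 0 else cv2.copyMakeBorder(cv2.resize(b,(400,300)),0,100,0,0,cv2.BORDER_CONSTANT)]))"
```

```text
(no output)
```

View pics/D.png

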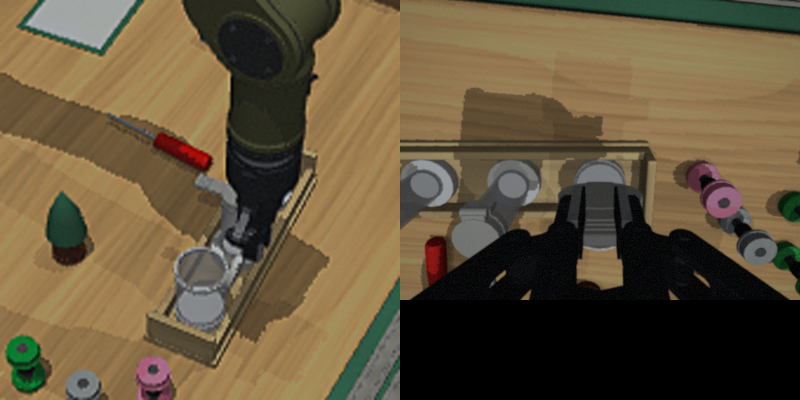

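The scene crop shows the wide cap standing open past upright, with the tube mouth free at (200,262). I'll release it and go to the wheelset.

{"name": "servo_tool", "arguments": {"motion": [[-0.22,[0,0,0],0],[-0.22,[0,0,0],0],[-0.22,[0,0,0],0],[-0.22,[0,0,0],0],[-0.22,[0,0,-2],0],[-0.22,[0,0,-5],0],[-0.22,[-2.6,3.6,0],0],[-0.22,[-2.6,3.6,0],0]]}}

```text
t: 8.28
eef_pos: [0.6015, -0.1696, 0.267]
tool_rot: [[0.996, 0.094, 0.002], [0.094, -0.996, -0.0], [0.002, 0.001, -1.0]]
wrist_force: [0.7, -0.2, 0.1]
finger_gap: 0.0524
gripper_force: 0.0
```

{"name": "servo_tool", "arguments": {"motion": [[-0.22,[-2.5,3.6,0],0],[-0.22,[-2.5,3.6,0],0],[-0.22,[-2.5,3.7,0],0],[-0.22,[0,0,5],0],[-0.22,[0,0,5],0],[-0.22,[0,0,2],0],[-0.22,[0,0,0],0],[-0.22,[0,0,0],0]]}}

```text
t: 9.28
eef_pos: [0.5376, -0.285, 0.1473]
tool_rot: [[0.996, 0.092, 0.002], [0.092, -0.996, -0.001], [0.002, 0.001, -1.0]]
wrist_force: [0.2, 0.2, 1.2]
finger_gap: 0.0523
gripper_force: 0.0
```

```bash
python3 -c "
from h import *
b=snap('wrist','wE'); st=arm.state(); print(st['eef_pos'])
cv2.imwrite('pics/E.png',b['pixels'])"
```

```text
[ 0.53776621 -0.28509493  0.14764303]
```

View pics/E.png

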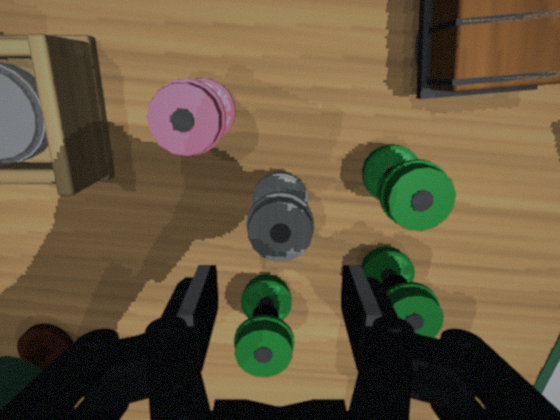

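The wheelset's top disc is centred at (280,231), midway between the fingertips at 217 and 341. The left green one at (264,350) is just out of the fingers' way.

```bash
python3 - <<'E'
from h import *
f=load('wE');A=load('wA');B=load('wB')
for uv in((280.5,233),(249,229),(313,229)):print(uv,onz(f,uv,.072).round(4))
print(tri((f,(280.5,233)),(A,(367,179)),(B,(467,178.5))).round(4))
print(proj(f,[.5377,-.285,.072]))
# fingers-mid check: point on the tool axis
for z in(.1476,.13): print(z,proj(f,[.5377,-.285,z]))
E
```

```text
(280.5, 233) [ 0.5359 -0.2869  0.072 ]
(249, 229) [ 0.5367 -0.2688  0.072 ]
(313, 229) [ 0.5401 -0.3052  0.072 ]
[ 0.5349 -0.287   0.0684]
[[277.39684201 229.82504036]]
0.1476 [[276.912518   306.93625426]]
0.13 [[277.06403761 282.81219603]]
```

{"name": "servo_tool", "arguments": {"motion": [[-0.22,[0,0.1,2.5],0],[-0.22,[0,0,2.5],0],[-0.22,[0,0,1.9],0],[-0.22,[0,0,0],0],[-0.22,[0,0,0],0],[1,[0,0,0],0],[1,[0,0,0],0],[1,[0,0,0],0]]}}

```text
t: 10.32
eef_pos: [0.5377, -0.286, 0.0785]
tool_rot: [[0.996, 0.092, 0.002], [0.092, -0.996, -0.001], [0.002, 0.001, -1.0]]
wrist_force: [-0.0, 0.6, 7.1]
finger_gap: 0.036
gripper_force: 39.8
```

{"name": "servo_tool", "arguments": {"motion": [[1,[0,0,0],0],[1,[0,0,0],0],[1,[0,0,-1],0],[1,[0,0,-3],0],[1,[0,0,-5],0],[1,[0,0,0],0]]}}

```text
t: 11.08
eef_pos: [0.5394, -0.287, 0.1715]
tool_rot: [[0.996, 0.092, 0.008], [0.092, -0.996, -0.004], [0.008, 0.004, -1.0]]
wrist_force: [0.5, -0.3, -1.7]
finger_gap: 0.036
gripper_force: 40.3
```

{"name": "servo_tool", "arguments": {"motion": [[1,[0,0,-3.2],0],[1,[0,0,-3.2],0],[1,[1.23,-3.64,0],0],[1,[1.23,-3.64,0],0],[1,[1.23,-3.64,0],0],[1,[1.23,-3.64,0],0],[1,[1.23,-3.64,0],0],[1,[0,0,0],0]]}}

```text
t: 12.08
eef_pos: [0.5816, -0.0936, 0.2305]
tool_rot: [[0.995, 0.099, -0.001], [0.099, -0.995, 0.003], [-0.001, -0.003, -1.0]]
wrist_force: [-0.9, 0.4, -1.4]
finger_gap: 0.036
gripper_force: 40.3
```

{"name": "servo_tool", "arguments": {"motion": [[1,[0,0,0],0],[1,[0,0,0],0]]}}

```text
t: 12.32
eef_pos: [0.5807, -0.1006, 0.2309]
tool_rot: [[0.996, 0.09, -0.001], [0.09, -0.996, -0.001], [-0.001, 0.001, -1.0]]
wrist_force: [-0.2, 0.6, -0.7]
finger_gap: 0.0363
gripper_force: 40.3
```

```bash
python3 -c "
from h import *
b=snap('wrist','wF')['pixels'];a=snap('scene','sF')['pixels'][110:280,220:390];st=arm.state(); print(st['eef_pos'])
cv2.imwrite('pics/F.png',np.hstack([cv2.resize(a,(360,360),interpolation=cv2.INTER_CUBIC),b[0:360,60:500]]))
f=load('wF')
th=np.linspace(0,2*np.pi,12)
print(proj(f,[.5825,-.1003,.107])+[-60+360,0])
"
```

```text
[ 0.58091199 -0.1002059   0.23105878]
[[577.41122563 199.64321921]]
```

View pics/F.png

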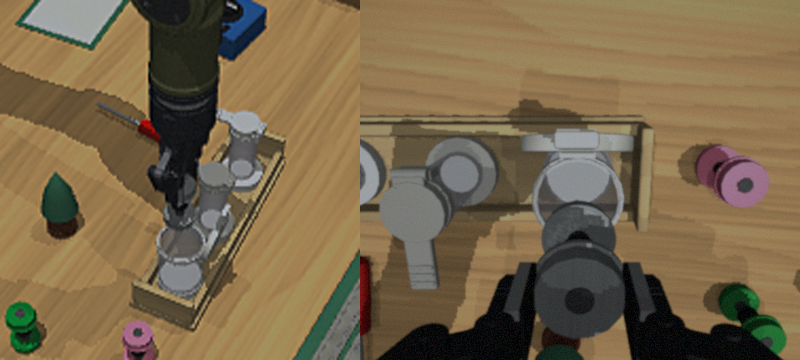

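The rim centre is at (578,~200), which agrees with the prediction. The cap leans back clear of the gripper, so I'll lower the wheelset.

{"name": "servo_tool", "arguments": {"motion": [[1,[0.15,0,1.5],0],[1,[0,0,1.5],0],[1,[0,0,1.5],0],[1,[0,0,1.5],0],[1,[0,0,1.5],0],[1,[0,0,1.0],0],[1,[0,0,0.9],0],[1,[0,0,0],0]]}}

```text
t: 13.42
eef_pos: [0.5825, -0.0986, 0.1366]
tool_rot: [[0.996, 0.092, -0.001], [0.092, -0.996, -0.0], [-0.001, -0.0, -1.0]]
wrist_force: [-0.3, 0.4, -0.6]
finger_gap: 0.036
gripper_force: 40.3
```

{"name": "servo_tool", "arguments": {"motion": [[1,[0,0,0.3],0],[1,[0,0,0.2],0],[1,[0,0,0],0]]}}

```text
t: 13.8
eef_pos: [0.5828, -0.0987, 0.1323]
tool_rot: [[0.996, 0.092, 0.0], [0.092, -0.996, -0.0], [0.0, 0.0, -1.0]]
wrist_force: [-0.4, -0.0, -0.5]
finger_gap: 0.0359
gripper_force: 40.3
```

{"name": "servo_tool", "arguments": {"motion": [[1,[0,0.1,0.2],0],[1,[0,0,0.2],0],[1,[0,0,0.1],0],[1,[0,0,0],0]]}}

```text
t: 14.3
eef_pos: [0.5828, -0.0996, 0.1271]
tool_rot: [[0.996, 0.092, -0.0], [0.092, -0.996, 0.0], [-0.0, -0.0, -1.0]]
wrist_force: [-0.1, 0.7, -1.7]
finger_gap: 0.0363
gripper_force: 40.3
```

{"name": "servo_tool", "arguments": {"motion": [[0,[0,0,0],0],[-0.22,[0,0,0],0],[-0.22,[0,0,0],0],[-0.22,[0,0,0],0],[-0.22,[0,0,-3],0],[-0.22,[0,0,-5],0],[-0.22,[0,0,-5],0],[-0.22,[0,0,0],0]]}}

```text
t: 15.3
eef_pos: [0.5856, -0.1, 0.2615]
tool_rot: [[0.996, 0.092, 0.009], [0.092, -0.996, -0.001], [0.009, 0.002, -1.0]]
wrist_force: [-0.6, -0.3, -0.6]
finger_gap: 0.052
gripper_force: 0.0
```

```bash
python3 -c "
from h import *
b=snap('wrist','wG')['pixels'];a=snap('scene','sG')['pixels'][110:280,220:390];st=arm.state(); print(st['eef_pos'])
cv2.imwrite('pics/G.png',np.hstack([cv2.resize(a,(360,360),interpolation=cv2.INTER_CUBIC),b[0:360,60:500]]))
"
```

```text
[ 0.58274712 -0.09965764  0.25739201]
```

View pics/G.png

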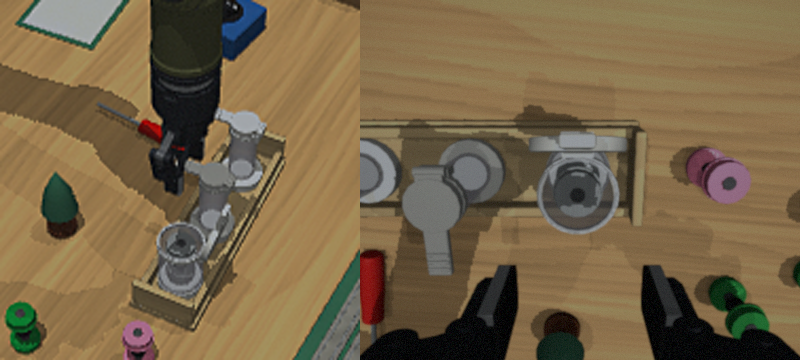

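The wheelset stands inside the tube at crop (578,190), below the rim. Next I'll regrip the tab and swing the cap back.

{"name": "servo_tool", "arguments": {"motion": [[-0.22,[3.2,0,0],0],[-0.22,[3.2,0,0],0],[-0.22,[0,0,0],0],[-0.22,[0,0,2.5],0],[-0.22,[0,0,2.5],0],[-0.22,[0,0,1.0],0],[-0.22,[0,0,0],0],[-0.22,[0,0,0],0]]}}

```text
t: 16.4
eef_pos: [0.647, -0.0939, 0.198]
tool_rot: [[0.996, 0.092, 0.001], [0.092, -0.996, -0.0], [0.001, 0.0, -1.0]]
wrist_force: [0.3, -0.3, 0.8]
finger_gap: 0.0518
gripper_force: 0.0
```

{"name": "servo_tool", "arguments": {"motion": [[1,[0,0,0],0],[1,[0,0,0],0],[1,[0,0,0],0],[1,[0,0,0],0],[1,[0,0,0],0],[1,[0,0,0],0]]}}

```text
t: 17.15
eef_pos: [0.6473, -0.0934, 0.1979]
tool_rot: [[0.996, 0.092, 0.002], [0.092, -0.996, 0.0], [0.002, -0.0, -1.0]]
wrist_force: [0.8, 2.0, 5.2]
finger_gap: 0.0165
gripper_force: 39.4
```

Gripped; now the reverse arc.

{"name": "servo_tool", "arguments": {"motion": [[1,[-0.85,0,-0.25],0],[1,[-0.9,0,-0.15],0],[1,[-1.04,0,-0.08],0],[1,[-1.05,0,0.03],0],[1,[-1.03,0,0.16],0],[1,[-1.02,0,0.26],0],[1,[-0.97,0,0.39],0],[1,[-0.93,0,0.48],0]]}}

```text
t: 18.15
eef_pos: [0.5683, -0.1007, 0.1892]
tool_rot: [[0.996, 0.092, 0.0], [0.092, -0.996, 0.0], [0.0, -0.0, -1.0]]
wrist_force: [3.9, 2.3, 4.7]
finger_gap: 0.0172
gripper_force: 42.1
```

{"name": "servo_tool", "arguments": {"motion": [[1,[-0.86,0,0.59],0],[1,[-0.8,0,0.68],0],[1,[-0.71,0,0.78],0],[1,[-0.62,0,0.83],0],[1,[-0.53,0,0.92],0],[1,[-0.4,0,0.95],0],[1,[0,0,0],0]]}}

```text
t: 19.02
eef_pos: [0.527, -0.1044, 0.1402]
tool_rot: [[0.996, 0.092, -0.006], [0.092, -0.996, 0.0], [-0.006, -0.001, -1.0]]
wrist_force: [-2.5, 2.7, 2.7]
finger_gap: 0.0169
gripper_force: 40.2
```

{"name": "servo_tool", "arguments": {"motion": [[1,[-0.2,0,0.9],0],[1,[-0.1,0,0.8],0],[1,[0,0,0.5],0],[1,[0,0,0.3],0],[1,[0,0,0],0],[1,[0,0,0],0]]}}

```text
t: 19.77
eef_pos: [0.5228, -0.1049, 0.1154]
tool_rot: [[0.996, 0.092, -0.009], [0.092, -0.996, 0.0], [-0.009, -0.001, -1.0]]
wrist_force: [-5.9, 1.6, 2.9]
finger_gap: 0.0169
gripper_force: 41.0
```

{"name": "servo_tool", "arguments": {"motion": [[-0.22,[0,0,0],0],[-0.22,[0,0,0],0],[-0.22,[0,0,0],0],[-0.22,[0,0,-3.0],0],[-0.22,[0,0,-3.0],0],[1,[3.6,0,0],0],[1,[0,0,0],0],[1,[0,0,0],0]], "force": 20}}

```text
t: 20.78
eef_pos: [0.5619, -0.1017, 0.1759]
tool_rot: [[0.996, 0.092, -0.002], [0.092, -0.996, -0.0], [-0.002, 0.0, -1.0]]
wrist_force: [0.4, -0.4, -0.2]
finger_gap: 0.0004
gripper_force: 0.0
```

{"name": "servo_tool", "arguments": {"motion": [[1,[0,0,1.5],0],[1,[0,0,1.0],0],[1,[0,0,0.3],0],[1,[0,0,0.3],0],[1,[0,0,0.2],0],[1,[0,0,0],0]]}}

```text
t: 21.52
eef_pos: [0.5629, -0.1015, 0.1434]
tool_rot: [[0.996, 0.092, 0.0], [0.092, -0.996, -0.0], [0.0, 0.0, -1.0]]
wrist_force: [0.5, -0.1, -0.3]
finger_gap: 0.0
gripper_force: 0.0
```

{"name": "servo_tool", "arguments": {"motion": [[1,[0,0,0.3],0],[1,[0,0,0.3],0],[1,[0,0,0.2],0],[1,[0,0,0.1],0],[1,[0,0,0],0]]}}

```text
t: 22.15
eef_pos: [0.5626, -0.1015, 0.1349]
tool_rot: [[0.996, 0.092, -0.0], [0.092, -0.996, -0.0], [-0.0, 0.0, -1.0]]
wrist_force: [-1.9, -0.1, 6.6]
finger_gap: -0.0002
gripper_force: 3.2
```

{"name": "servo_tool", "arguments": {"motion": [[1,[0,0,0.2],0],[1,[0,0,0.2],0],[1,[0,0,0],0]]}}

```text
t: 22.52
eef_pos: [0.5626, -0.1016, 0.134]
tool_rot: [[0.996, 0.092, 0.001], [0.092, -0.996, -0.001], [0.001, 0.001, -1.0]]
wrist_force: [-8.6, 1.5, 32.2]
finger_gap: 0.0
gripper_force: 16.2
```

{"name": "servo_tool", "arguments": {"motion": [[1,[0,0,0.2],0],[1,[0,0,0.1],0],[1,[0,0,0],0]]}}

```text
t: 22.9
eef_pos: [0.5625, -0.1017, 0.1334]
tool_rot: [[0.996, 0.091, 0.002], [0.091, -0.996, -0.001], [0.002, 0.001, -1.0]]
wrist_force: [-13.3, 3.1, 51.0]
finger_gap: 0.0003
gripper_force: 25.9
```

Hard stop: 51 N with almost no travel, so the cap is seated. I'll retreat and verify.

{"name": "servo_tool", "arguments": {"motion": [[1,[0,0,-0.5],0],[1,[0,0,-2],0],[1,[0,0,-5],0],[1,[0,0,-5],0],[1,[-3,3,0],0],[1,[-3,3,0],0],[1,[0,0,0],0],[1,[0,0,0],0]]}}

```text
t: 23.9
eef_pos: [0.5091, -0.1663, 0.2524]
tool_rot: [[0.996, 0.092, 0.001], [0.092, -0.996, 0.001], [0.001, -0.0, -1.0]]
wrist_force: [0.2, 0.5, 1.4]
finger_gap: -0.0002
gripper_force: 0.0
```

```bash
python3 -c "
from h import *
b=snap('wrist','wH')['pixels'];a=snap('scene','sH')['pixels'][110:310,180:390];st=arm.state(); print(st['eef_pos'],st['wrist_force'])
cv2.imwrite('pics/H.png',np.hstack([cv2.resize(a,(378,360),interpolation=cv2.INTER_CUBIC),b[0:360,0:420]]))
"
```

```text
[ 0.5095484  -0.16546175  0.25223134] [-0.31587274 -0.43546642  0.08866798]
```

View pics/H.png

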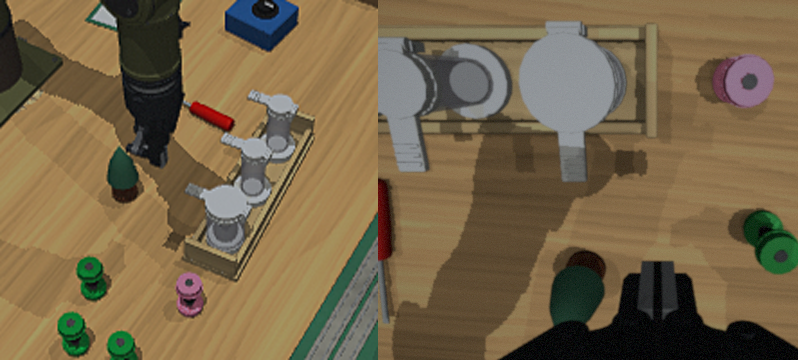

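The wide cap lies flat and shut at (226,202) in the scene crop. The slim caps are shut, everything else is in place, and the robot is clear.

```bash
python3 -c "
from h import *
print(order.sign_off())"
```

```text
the job is handed in; nothing more can be done
None
```

The steel wheelset is in the wide tube with its cap pressed shut, the slim caps and everything else on the desk were left as they were, and the job is handed in at about 24 s; the sign-off gave no verdict.

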